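# Dispense the bottom dish of a gravity magazine onto the turntable

### The job

Get the next plate ready for streaking: draw the dish magazine's shuttle out to its stop by the red tab, take the dish it brings out from under the stack, and set it down, level and lid up all the way, in the middle of the turntable's platter. Then push the empty shuttle fully home so that the stack drops and the next dish lies flat in the pocket, with the rest of the stack flat on it. Leave the things standing round about where they are.

Things in the scene. Friction and masses are not known exactly. Their poses are not given: they have to be found in the camera images.
- magazine: Bottom-feed dish magazine, fixed. Grey foot plate 115 x 100 mm, low rail with white shuttle, over it a rod cage (hoop 80 mm across, z 114-121 mm; funnel flaring to 124 mm across at z 202 mm) with six dishes; its front rods end 59.5 mm up, so only the lowest dish passes. Origin on the worktop under the stack axis; own -x is its front, turned to the robot within 15 deg.
- shuttle (a joint): Shuttle travel in m: 0 = home, 0.058 = drawn out to its stop, straight along the magazine's own -x. Slides with 1-3 N, no spring. White plate with an open-sided pocket for one dish; behind the pocket a deck 9 mm high holds up the rest of the stack while the shuttle is out. Sent home with an empty pocket, it lets the stack drop by one dish into the pocket.
- tab (a point): Centre of the graspable part of the red upright tab at the shuttle's front end (moves with it), 64 mm above the worktop. Tab: 12 mm along the magazine's x, 18 mm across (own y, pinch here), from 44 to 74 mm above the worktop, 50 mm before the pocket's centre. A hand held upright strikes the cage here and at the dish: lean it 28-40 deg, fingers pointing down and to the magazine's back.
- pocket (a point): Centre of the pocket's floor (moves with the shuttle), 46 mm above the worktop; a dish in the pocket lies here, up to 4 mm to the back. The floor is 30 mm wide: a dish overhangs it 12 mm on both sides (own y), free air below for fingertips down to 15 mm above the worktop; pinch the dish there across its 54 mm. Drawn out, the point is 58 mm before the stack axis.
- column (a point): Fixed point on the stack's axis, 46 mm above the worktop: where the lowest dish's underside centre is with the shuttle home. Axes as the magazine's.
- dish_0: The lowest dish of the stack at the start. All dishes are alike: closed clear Petri dish with amber agar and tight lid (one rigid piece), 54 mm across, 10 mm tall, about 20 g. Origin: centre of the underside, z up through the lid.
- turntable: Small inoculating turntable, fixed: white round foot 104 mm across, slim spindle, on top a round aluminium platter 44 mm across with black rubber face, 60 mm above the worktop, turning lightly. Origin on the worktop under the axis, z up.
- platter_top (a point): Centre of the platter's rubber face, 60 mm above the worktop. A dish set on it overhangs it by 5 mm all round, so fingertips may reach below the dish there.
- dish_1: The dish that lies on dish_0 at the start, second from the bottom, like dish_0.
- dish_2: The dish that lies third from the bottom, like dish_0.
- dish_3: The dish that lies fourth from the bottom, like dish_0.
- dish_4: The dish that lies fifth from the bottom, like dish_0.
- dish_5: The dish that lies at the top of the stack, sixth from the bottom, like dish_0.
- lab_timer: White kitchen-type timer, 59 x 64 x 28 mm. Bystander, loose; leave it alone. Origin: centre of its underside.
- marker: Marker pen lying down, 135 mm long, 16 mm thick. Bystander, loose; leave it alone. Origin: centre of its underside.
- label_tape: Roll of beige tape lying flat, 102 mm across, 25 mm tall. Bystander, loose; leave it alone. Origin: centre of its underside.
- tip_rack_blue: Blue box of pipette tips, 84 x 124 x 65 mm. Bystander, loose; leave it alone. Origin: centre of its underside.
- beaker: Small glass beaker, 52 mm across, 66 mm tall. Bystander, loose; leave it alone. Origin: centre of its underside.
Not all that is in view belongs to the job. Leave any orange look-alike of the turntable alone. What is shaped like the dish_5 but green is not meant.

How it is judged:
On the way, in this order (a step that is already met when the one before it is completed fails the run):
1. the shuttle is drawn out to its stop with the lowest dish in its pocket (value of joint shuttle above 0.054 m and horizontal distance between dish_0 and pocket below 0.006 m), for 0.2 s.
2. that dish is brought down to the platter while still held: not more than 8 mm above it, within 10 mm of its middle (contact force between the fingers and dish_0 above 0.3 N and horizontal distance between dish_0 and platter_top below 0.01 m and z of dish_0 in the frame of platter_top below 0.008 m), for 0.05 s.
At the end, for the whole second after the job is handed in: The first dish lies flat and at rest on the platter, within 6 mm of its middle; the shuttle is home within 3 mm; the other five dishes lie flat in one stack in the magazine, one place lower than at the start (within 3 mm in height, 6 mm of the stack's axis) (horizontal distance between dish_0 and platter_top below 0.006 m and z of dish_0 in the frame of platter_top between -0.003 and 0.003 m and angle between each of dish_0, dish_1, dish_2, dish_3, dish_4, dish_5's own z axis and vertical below 0.07 rad and linear speed of each of dish_0, dish_5 below 0.02 m/s and value of joint shuttle below 0.003 m and z of dish_5 in the frame of column below 0.043 m and horizontal distance between each of dish_1, dish_2, dish_3, dish_4, dish_5 and column below 0.006 m); the robot touches nothing.
It fails at once if the dish being carried is tipped by more than 0.5 rad (29 degrees) (angle between dish_0's own z axis and vertical above 0.5 rad).
It fails at once if another dish comes out of the magazine (horizontal distance between any of dish_1, dish_2, dish_3, dish_4, dish_5 and column above 0.03 m).
It fails at once if a bystander (timer, marker pen, tape, blue tip rack, beaker) is pushed away by more than 3 cm (distance of any of lab_timer, marker, label_tape, tip_rack_blue, beaker from where it was at the start of the episode above 0.03 m).
It also fails if it takes over 58 s, if anything falls off the work surface, if the arm or the gripper's body presses on something with over 40 N, if the wrist force passes 120 N, or if a joint passes its speed limit or range.

### The arm

A 6-joint arm with a two-finger parallel gripper is mounted at the origin on a cart in front of the work surface, level with it; the furniture and walls round the work are solid. World frame = base frame: x ahead of the robot, y to its left, z up, the work surface at z = 0. Lengths are in m, angles in rad, forces in N, time in s.
With the tool pointing down it reaches from about 0.225 to 0.875 m from the base axis. Payload 3.4 kg.
Tool frame: the origin (TCP) lies midway between the tips of the shut fingers; the grasp point (between the pads) lies 19 mm behind it; z points along the fingers, y is the line along which they close (so a half turn about z gives the same grasp; the last joint's range is limited). The gripper opens to 85 mm and grips with 20 to 120 N. Pads are 22 mm wide; open, the fingers measure 114 mm over their backs; the gripper's body (76 mm by 85 mm) begins 54 mm behind the grasp point. The pads swing forward as they close: fully open they stand 13 mm farther back than shut.
Start: joints at [-0.121, 0.276, 1.505, -0, 1.361, -0.121], TCP at [0.575, -0, 0.231] pointing down, gripper open.
Joint ranges: [-2.89, 2.89], [-0.75, 2.08], [0.22, 2.7], [-1.18, 4.32], [0.11, 2.71], [-2.7, 2.7]. Speed limits (rad/s): [2.57, 2.57, 3.14, 3.14, 3.14, 3.14].

### API

Orientations are given as [roll, pitch, yaw] about the fixed x, y, z axes, in that order (R = Rz(yaw) Ry(pitch) Rx(roll)).
In Python, from cell import arm gives the robot as it stands.
- The arm moves only by the shell command python3 -m inch 'ROWS' [FORCE]. ROWS is a JSON list of rows, 1 to 10 of them, each of 7 numbers: the opening from 0.0 (shut) to 1.0 (fully open), then dx, dy, dz in m, then a rotation vector rx, ry, rz in rad; each row is the pose to reach, as a shift and turn from the pose commanded when the command began, along the tool's axes at that moment; what a row does not reach only later rows make up. A row lasts 1/12 s, in which the tool goes at most 0.0417 m and 0.125 rad, less where a joint would pass 70% of its speed; a pose out of reach is approached as far as the arm can. The fingers move at their own pace and stop on an object; FORCE is the grip in N (left out, the last holds). Time passes only in rows, so rows that do not move let the fingers close. It prints the time, the measured TCP pose, the force, the opening and the grip force at its end.
- arm.state(): the state, without advancing time (a new reading comes with each control period).
- arm.get_image(name): name is "scene" or "side" or "wrist"; returns a dict with "color" (420x560x3 uint8, red, green, blue), "camera_matrix" (3x3 intrinsics, pixels), "world_to_cam" (4x4, takes a point from world to camera coordinates). Camera axes: x right, y down, z forward; pixel columns grow to the right and rows downward; lengths in m; the calibration is good to about 2 mm. A picture is of the moment at which its call begins. There is no depth.
- arm.hand_in(): hands the job in; it is judged then, once.
Trained networks look in a picture, given as the dict that the camera call returned (one of the last four; its "shot" number tells which), for a name from the list of things; names that differ only in an ending like _2 or _b are one class to them, and where a whole thing is asked for, a point or a joint stands for the part that bears it (a point fixed in the world has none). Each returns a list of dicts, best first, with "p" (0 to 1); they miss things now and then, are a little off and sometimes report something else, mostly with a low value. They report only what shows in the picture. A call takes as long as a camera call. They do not tell look-alikes from the thing itself.
- arm.masks_of(label, picture): "pixels" (420x560 bool, what is visible of it).
- arm.spot_point(label, picture): "xyz" ([x, y, z] in m, in the coordinates of the camera as it stood for that picture, good to about 4 mm: a listed point, or the origin of a listed thing).
The state is a dict: "t": time; "joint_pos": joint angles; "joint_velocities": joint speeds; "joint_efforts": joint torques, N m; "eef_pos": TCP position; "ee_rot": TCP orientation; "wrist_force": force on the tool from outside, world axes, zero at the start; "wrist_torque": the same for the moment, N m; "gripper_width": opening from 0.0 (shut) to 1.0 (fully open); "grasp_force": force on a finger pad.
Only numpy, scipy, OpenCV 4.12 (cv2) and the standard library are available. Lean on these libraries where they do the work, as an engineer would, in place of code of your own. Each camera call takes 0.05 s, during which the arm holds its last target. There are 200 camera calls.

## Working session

There is one attempt and no reset: what is moved stays moved. The work goes in short steps, Python scripts to look and compute and a shell command to move; the robot and the scene stay as the last step left them, time stands still between calls to the robot, and variables do not carry over. Pictures are saved under pics/ and viewed, at most 10 in all, crops included, and the job is handed in when it is done.

```bash
ls; mkdir -p pics
cat > h.py <<'E'
import numpy as np, cv2
from cell import arm
from scipy.spatial.transform import Rotation as R
def w(pic,p):
    T=np.linalg.inv(np.array(pic["world_to_cam"])); return T[:3,:3]@np.array(p)+T[:3,3]
def px(pic,P):
    T=np.array(pic["world_to_cam"]); c=T[:3,:3]@np.array(P)+T[:3,3]; q=np.array(pic["camera_matrix"])@c; return q[:2]/q[2]
def ray(pic,uv):
    T=np.linalg.inv(np.array(pic["world_to_cam"])); d=np.linalg.inv(pic["camera_matrix"])@np.array([uv[0],uv[1],1.]); return T[:3,3],T[:3,:3]@d
def tri(obs): # list of (pic,uv)
    A=np.zeros((3,3));b=np.zeros(3)
    for p,uv in obs:
        o,d=ray(p,uv); d=d/np.linalg.norm(d); M=np.eye(3)-np.outer(d,d); A+=M;b+=M@o
    return np.linalg.solve(A,b)
def save(pic,name,crop=None,s=1):
    im=cv2.cvtColor(pic["color"],cv2.COLOR_RGB2BGR)
    if crop: im=im[crop[1]:crop[3],crop[0]:crop[2]]
    cv2.imwrite("pics/"+name,cv2.resize(im,None,fx=s,fy=s,interpolation=cv2.INTER_CUBIC))
E
python3 - <<'E'
from h import *
s=arm.get_image("scene"); d=arm.get_image("side")
im=np.hstack([s["color"],d["color"]]); 
save(s,"scene.png");save(d,"side.png")
for n in ["magazine","tab","pocket","column","turntable","platter_top","dish_0","lab_timer","marker","label_tape","tip_rack_blue","beaker"]:
    for nm,p in (("scene",s),("side",d)):
        print(n,nm,[(np.round(w(p,r["xyz"]),3).tolist(),px(p,w(p,r["xyz"])).round().tolist(),round(r["p"],2)) for r in arm.spot_point(n,p)[:6 if n.startswith("dish") else 2]])
print(arm.state())
E
```

```text
pics
magazine scene [([0.65, -0.181, -0.0], [359.0, 266.0], 0.7)]
magazine side [([0.648, -0.18, -0.0], [273.0, 185.0], 0.97), ([0.649, -0.175, 0.04], [272.0, 175.0], 0.6)]
tab scene [([0.595, -0.178, 0.065], [343.0, 249.0], 0.55)]
tab side [([0.601, -0.176, 0.061], [287.0, 171.0], 0.76), ([0.59, 0.384, -0.003], [235.0, 342.0], 0.53)]
pocket scene [([0.652, -0.182, 0.043], [361.0, 250.0], 0.7)]
pocket side [([0.648, -0.178, 0.045], [273.0, 173.0], 0.76)]
column scene [([0.649, -0.18, 0.047], [359.0, 249.0], 0.73)]
column side [([0.647, -0.174, 0.042], [273.0, 175.0], 0.89), ([0.646, -0.182, 0.087], [274.0, 161.0], 0.59)]
turntable scene [([0.522, 0.027, -0.001], [266.0, 247.0], 0.94), ([0.634, 0.15, -0.004], [273.0, 220.0], 0.8)]
turntable side [([0.639, 0.154, 0.003], [245.0, 258.0], 0.95), ([0.521, 0.032, 0.001], [301.0, 233.0], 0.73)]
platter_top scene [([0.52, 0.024, 0.057], [266.0, 228.0], 0.92), ([0.633, 0.154, 0.058], [271.0, 201.0], 0.66)]
platter_top side [([0.641, 0.153, 0.057], [243.0, 241.0], 0.72), ([0.523, 0.027, 0.058], [300.0, 215.0], 0.56)]
dish_0 scene [([0.492, -0.
[... 1574 characters left out ...]
989892e-01,  2.75897425e-01,  1.50488219e+00,  1.59221781e-05,
        1.36066595e+00, -1.20953159e-01]), 'joint_velocities': array([ 7.42052126e-04, -2.43888340e-04, -1.47697741e-04, -1.27179255e-04,
       -3.91110373e-04, -2.30390355e-05]), 'joint_efforts': array([-1.41366014e-03, -4.16668904e+01, -2.46096539e+01,  1.17797445e-04,
        6.55550502e-04,  3.68980511e-05]), 'eef_pos': array([ 5.75054613e-01, -4.98907825e-07,  2.31336596e-01]), 'ee_rot': array([3.14144476e+00, 2.28885122e-06, 1.57075627e+00]), 'wrist_force': array([-0.26257545, -0.07200292,  0.1467141 ]), 'wrist_torque': array([-0.00983747,  0.0216662 , -0.01278846]), 'grasp_force': 0.0, 'gripper_width': 1.0020631004241345}
```

View pics/scene.png

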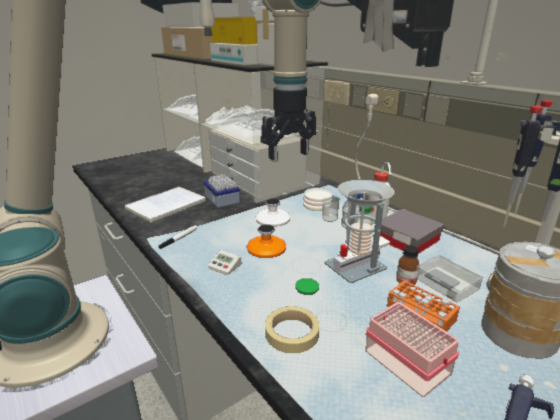

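View pics/side.png

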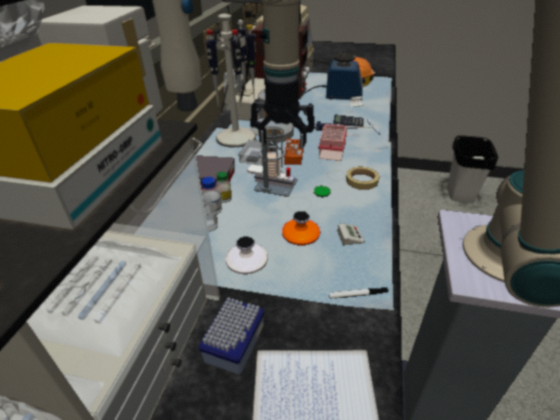

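The white turntable is at scene (272,210) and the magazine at (360,250), with its red tab at (343,249). Look-alikes to avoid are the orange turntable (266,240), the green dish (308,287), and the white dishes at the back (318,198). Next I'll refine the magazine yaw and check both targets up close.

```bash
cat >> h.py <<'E'
def pose():
    s=arm.state(); return np.array(s["eef_pos"]),R.from_euler("xyz",s["ee_rot"]).as_matrix()
def lean(yaw,a,sgn=-1):  # tool z leaned by a toward magazine +x; tool y = sgn*mag y
    Z=R.from_euler("z",yaw).as_matrix()
    z=Z@np.array([np.sin(a),0,-np.cos(a)]); y=sgn*Z[:,1]; return np.column_stack([np.cross(y,z),y,z])
def plan(P,Rt,msg=""):
    p,r=pose(); d=r.T@(np.array(P)-p); v=R.from_matrix(r.T@Rt).as_rotvec()
    print(msg,np.round(np.r_[d,v],4).tolist(),"rows>=",round(max(np.linalg.norm(d)/.0417,np.linalg.norm(v)/.125),1))
E
python3 - <<'E'
from h import *
s=arm.get_image("scene"); d=arm.get_image("side"); k=arm.get_image("wrist")
p,r=pose(); T=np.linalg.inv(k["world_to_cam"]); print("cam in tool",(r.T@(T[:3,3]-p)).round(3),(r.T@T[:3,:3]).round(2).tolist())
a=s["color"][150:290,240:420]; b=d["color"][120:280,200:330]
A=cv2.resize(a,(540,420),interpolation=cv2.INTER_CUBIC)
cv2.imwrite("pics/crop.png",cv2.cvtColor(A,cv2.COLOR_RGB2BGR))
yaw=0
for sg in (1,-1):
    plan([0.50,-0.15,0.20],lean(-.05,np.radians(34),sg),sg)
E
```

```text
cam in tool [ 0.068 -0.001 -0.143] [[-0.0, -0.96, -0.27], [1.0, -0.0, -0.0], [0.0, -0.27, 0.96]]
1 [-0.15, -0.075, 0.0313, -0.45, -0.4731, -1.4723] rows>= 12.9
-1 [-0.15, -0.075, 0.0313, -0.4794, 0.456, 1.5684] rows>= 13.6
```

View pics/crop.png

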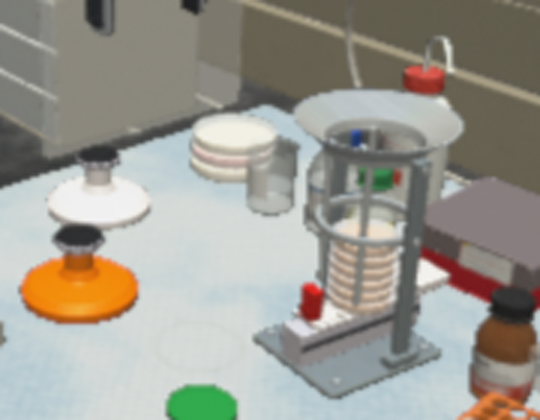

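The crop confirms the choices: the white turntable at crop (98,190), with the orange one left of and in front of it, and the red tab at (312,300) on the near side of the shuttle. The camera goes on the front side (sgn=+1).

```bash
R="[1,-0.15,-0.075,0.0313,-0.45,-0.4731,-1.4723]"; R2="[1,-0.12,-0.075,0.0313,-0.45,-0.4731,-1.4723]"
python3 -m inch '[[1,-0.12,-0.075,0.031,-0.45,-0.473,-1.472],[1,-0.12,-0.075,0.031,-0.45,-0.473,-1.472],[1,-0.12,-0.075,0.031,-0.45,-0.473,-1.472],[1,-0.12,-0.075,0.031,-0.45,-0.473,-1.472],[1,-0.12,-0.075,0.031,-0.45,-0.473,-1.472],[1,-0.12,-0.075,0.031,-0.45,-0.473,-1.472],[1,-0.12,-0.075,0.031,-0.45,-0.473,-1.472],[1,-0.12,-0.075,0.031,-0.45,-0.473,-1.472],[1,-0.12,-0.075,0.031,-0.45,-0.473,-1.472],[1,-0.12,-0.075,0.031,-0.45,-0.473,-1.472]]'
python3 - <<'E'
from h import *
plan([0.50,-0.13,0.20],lean(-.05,np.radians(34),1))
E
```

```text
t: 2.28
eef_pos: [0.4995, -0.1194, 0.2004]
ee_rot: [3.048, 0.466, 2.703]
wrist_force: [0.3, 0.4, 0.1]
gripper_width: 0.999
grasp_force: 0.0
 [-0.0043, -0.0096, 0.0017, -0.1039, -0.1101, -0.3407] rows>= 3.0
```

```bash
python3 -m inch '[[1,-0.004,-0.01,0.002,-0.104,-0.11,-0.341],[1,-0.004,-0.01,0.002,-0.104,-0.11,-0.341],[1,-0.004,-0.01,0.002,-0.104,-0.11,-0.341],[1,-0.004,-0.01,0.002,-0.104,-0.11,-0.341],[1,-0.004,-0.01,0.002,-0.104,-0.11,-0.341]]'
cat > look.py <<'E'
from h import *
import sys
def look(names,cams=("wrist",),n=2):
    for c in cams:
        k=arm.get_image(c)
        for nm in names:
            for _ in range(1):
                print(nm,c,[(np.round(w(k,r["xyz"]),4).tolist(),round(r["p"],2)) for r in arm.spot_point(nm,k)[:n]])
    return k
E
python3 - <<'E'
from look import *
k=look(["tab","pocket","column","magazine"]); save(k,"w1.png"); np.save("w1.npy",k,allow_pickle=True)
m=arm.masks_of("tab",k)
# red blob
hsv=cv2.cvtColor(k["color"],cv2.COLOR_RGB2HSV); red=((hsv[...,0]<8)|(hsv[...,0]>172))&(hsv[...,1]>150)&(hsv[...,2]>80)
n,l,st,c=cv2.connectedComponentsWithStats(red.astype(np.uint8)); 
print([(st[i].tolist(),c[i].round(1).tolist()) for i in range(1,n) if st[i,4]>60])
E
```

```text
t: 2.7
eef_pos: [0.4996, -0.1309, 0.1992]
ee_rot: [3.14, 0.592, 3.087]
wrist_force: [0.0, 0.8, 0.0]
gripper_width: 1.001
grasp_force: 0.0
tab wrist [([0.5955, -0.1766, 0.0676], 0.79), ([0.6471, -0.1785, 0.0698], 0.16)]
pocket wrist [([0.6471, -0.1821, 0.0508], 0.81)]
column wrist [([0.6497, -0.1758, 0.0464], 0.58)]
magazine wrist [([0.6458, -0.1758, -0.0023], 0.62)]
[([234, 180, 19, 27, 450], [242.9, 193.6]), ([288, 247, 17, 17, 243], [296.1, 254.9]), ([270, 249, 10, 13, 81], [275.4, 253.0]), ([346, 352, 27, 19, 382], [359.4, 359.7])]
```

View pics/w1.png

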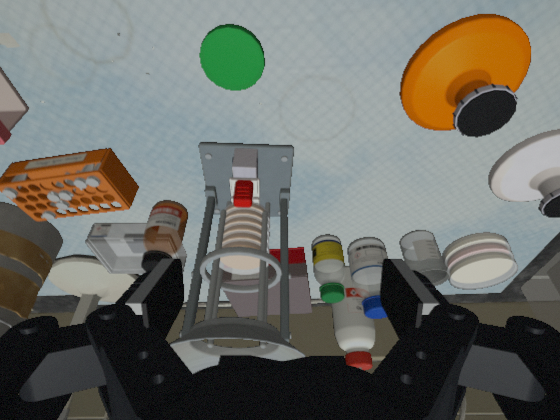

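The picture is upside down (near side at the top). The foot plate's front corners are at (200,143) and (294,147), the tab at (243,193) and the rods behind it. I'll take a second view 90 mm to the right.

```bash
python3 -m inch '[[1,0,-0.04,0,0,0,0],[1,0,-0.08,0,0,0,0],[1,0,-0.09,0,0,0,0],[1,0,-0.09,0,0,0,0],[1,0,-0.09,0,0,0,0]]'
python3 - <<'E'
from look import *
k=look(["tab","pocket","column","magazine"]); save(k,"w2.png")
k1=np.load("w1.npy",allow_pickle=True).item()
hsv=cv2.cvtColor(k["color"],cv2.COLOR_RGB2HSV); red=((hsv[...,0]<8)|(hsv[...,0]>172))&(hsv[...,1]>150)&(hsv[...,2]>80)
n,l,st,c=cv2.connectedComponentsWithStats(red.astype(np.uint8)); 
B=[(st[i].tolist(),c[i].round(1).tolist()) for i in range(1,n) if st[i,4]>60]; print(B)
e=px(k,[.597,-.177,.067]); b=min(B,key=lambda q:np.hypot(*(np.array(q[1])-e)))
print("tab tri",tri([(k1,(242.9,193.6)),(k,b[1])]).round(4))
for uv in [(200,143),(294,147)]:
    o,d=ray(k1,uv); 
    for z in (.0,.006): print(uv,z,(o+d*(z-o[2])/d[2]).round(4), px(k,o+d*(z-o[2])/d[2]).round(1))
E
```

```text
t: 3.42
eef_pos: [0.4987, -0.2171, 0.2029]
ee_rot: [3.141, 0.581, 3.079]
wrist_force: [0.2, 0.0, -0.9]
gripper_width: 0.998
grasp_force: 0.0
tab wrist [([0.5958, -0.174, 0.0684], 0.81), ([0.646, -0.1811, 0.0481], 0.39)]
pocket wrist [([0.6437, -0.1808, 0.05], 0.89)]
column wrist [([0.6492, -0.177, 0.0453], 0.57)]
magazine wrist [([0.6468, -0.1767, -0.0058], 0.95)]
[([73, 96, 13, 12, 83], [78.7, 102.1]), ([324, 176, 20, 27, 464], [332.9, 189.4])]
tab tri [ 0.596  -0.1745  0.0627]
(200, 143) 0.0 [ 0.5824 -0.2233  0.    ] [281.7 140.3]
(200, 143) 0.006 [ 0.5777 -0.2212  0.006 ] [283.4 140.2]
(294, 147) 0.0 [ 0.5932 -0.1235  0.    ] [374.8 143.8]
(294, 147) 0.006 [ 0.5882 -0.1236  0.006 ] [376.5 143.6]
```

View pics/w2.png

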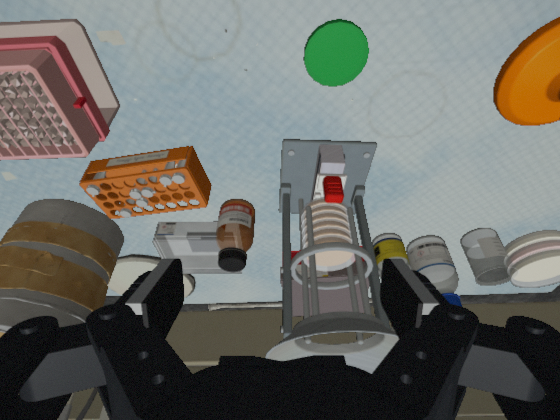

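Run:
```python
from h import *
k1=np.load("w1.npy",allow_pickle=True).item()
for uv in [(210,195),(285,193)]:
    o,d=ray(k1,uv); print("post",(o+d*(.006-o[2])/d[2]).round(4))
Rt=lean(-.10,np.radians(34),1); t=np.array([.597,-.1755,.064])
plan(t-.06*Rt[:,2],Rt,"pre"); plan(t+.016*Rt[:,2],Rt,"fin")
```

```text
post [ 0.6577 -0.2283  0.006 ]
post [ 0.659  -0.1363  0.006 ]
pre [-0.0032, 0.0474, 0.1088, 0.0226, -0.0118, 0.0327] rows>= 2.8
fin [-0.0041, 0.0456, 0.1847, 0.0226, -0.0118, 0.0327] rows>= 4.6
```

```bash
python3 -m inch '[[0.45,-0.003,0.038,0,0.0226,-0.0118,0.033],[0.45,-0.003,0.047,0.04,0.0226,-0.0118,0.033],[0.45,-0.003,0.047,0.08,0.0226,-0.0118,0.033],[0.45,-0.003,0.047,0.109,0.0226,-0.0118,0.033],[0.45,-0.003,0.047,0.109,0.0226,-0.0118,0.033],[0.45,-0.003,0.047,0.109,0.0226,-0.0118,0.033],[0.45,-0.003,0.047,0.109,0.0226,-0.0118,0.033]]'
python3 - <<'E'
from look import *
k=look(["tab","pocket","column"])
save(k,"w3.png")
Rt=lean(-.10,np.radians(34),1); t=np.array([.597,-.1755,.064])
plan(t+.016*Rt[:,2],Rt,"fin")
E
```

```text
t: 4.25
eef_pos: [0.5651, -0.1728, 0.1166]
ee_rot: [-3.139, 0.589, 3.041]
wrist_force: [0.5, 0.5, -0.2]
gripper_width: 0.448
grasp_force: 0.0
tab wrist [([0.5997, -0.1763, 0.0648], 0.98)]
pocket wrist []
column wrist []
fin [0.0034, 0.0018, 0.0783, -0.0052, -0.002, -0.0021] rows>= 1.9
```

View pics/w3.png

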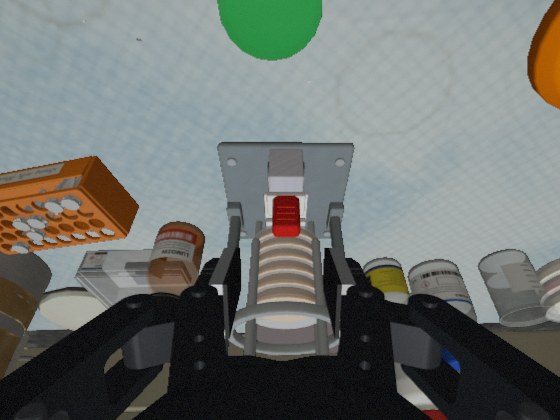

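The tab is at (286,216), midway between the fingers, and the foot plate's edge is level in the view, so a yaw of -0.10 holds. Going in.

```bash
python3 -m inch '[[0.45,0.003,0.002,0.03,0,0,0],[0.45,0.003,0.002,0.055,0,0,0],[0.45,0.003,0.002,0.072,0,0,0],[0.45,0.003,0.002,0.078,0,0,0],[0.45,0.003,0.002,0.078,0,0,0],[0.0,0.003,0.002,0.078,0,0,0],[0.0,0.003,0.002,0.078,0,0,0],[0.0,0.003,0.002,0.078,0,0,0],[0.0,0.003,0.002,0.078,0,0,0],[0.0,0.003,0.002,0.078,0,0,0]]' 40
python3 - <<'E'
from look import *
p,r=pose(); Z=R.from_euler("z",-.10).as_matrix()
for d in (.02,.04,.06): print((r.T@(Z@[-d,0,0])).round(4))
print((r.T@(Z@[0,0,.01])).round(4))
E
```

```text
t: 5.28
eef_pos: [0.6123, -0.1752, 0.0638]
ee_rot: [-3.124, 0.563, 3.032]
wrist_force: [-3.9, -7.7, -3.2]
gripper_width: 0.192
grasp_force: 39.0
[ 0.0169 -0.0004 -0.0107]
[ 0.0338 -0.0008 -0.0214]
[ 0.0507 -0.0012 -0.032 ]
[-0.0053 -0.0001 -0.0085]
```

```bash
python3 -m inch '[[0.0,0,0,0,0,0,0],[0.0,0,0,0,0,0,0]]'
python3 - <<'E'
from look import *
k=look(["tab"],("wrist","scene","side")); k=arm.get_image("wrist"); save(k,"w4.png")
E
```

```text
t: 5.45
eef_pos: [0.6123, -0.1752, 0.0637]
ee_rot: [-3.124, 0.563, 3.032]
wrist_force: [-2.9, -8.1, -2.0]
gripper_width: 0.196
grasp_force: 39.0
tab wrist [([0.5977, -0.1748, 0.0661], 0.9)]
tab scene [([0.5949, -0.1772, 0.0671], 0.76)]
tab side [([0.5988, -0.1762, 0.0611], 0.45)]
```

View pics/w4.png

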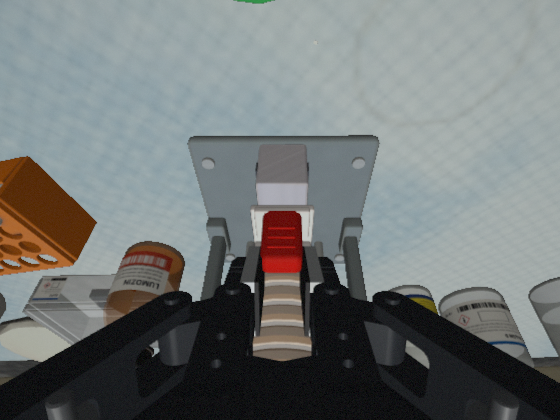

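The tab at (282,240) is pinched by the fingertips over its upper end, with both fingers clear of the rods. I'll draw it out.

```bash
python3 -m inch '[[0.0,0.0085,0,-0.0053,0,0,0],[0.0,0.017,-0.0004,-0.0107,0,0,0],[0.0,0.0254,-0.0006,-0.016,0,0,0],[0.0,0.0338,-0.0008,-0.0214,0,0,0],[0.0,0.0423,-0.001,-0.0267,0,0,0],[0.0,0.0478,-0.0011,-0.0302,0,0,0],[0.0,0.0507,-0.0012,-0.032,0,0,0],[0.0,0.0507,-0.0012,-0.032,0,0,0],[0.0,0.0507,-0.0012,-0.032,0,0,0]]'
python3 - <<'E'
from look import *
k=look(["tab","pocket","dish_0"],("scene","side","wrist"),3)
E
```

```text
t: 6.55
eef_pos: [0.5541, -0.1688, 0.0685]
ee_rot: [-3.112, 0.537, 3.027]
wrist_force: [-1.7, -24.0, -30.1]
gripper_width: 0.183
grasp_force: 39.1
tab scene [([0.5367, -0.1737, 0.0637], 0.71)]
pocket scene [([0.592, -0.1757, 0.0444], 0.8), ([0.3781, -0.2634, 0.0009], 0.31)]
dish_0 scene [([0.4939, -0.1743, 0.0003], 0.77), ([0.5953, -0.169, 0.0485], 0.76), ([0.6475, -0.1815, 0.0561], 0.58)]
tab side [([0.5406, -0.1713, 0.0646], 0.48), ([0.6486, -0.175, 0.092], 0.28)]
pocket side [([0.5919, -0.1711, 0.0429], 0.45)]
dish_0 side [([0.6472, -0.1751, 0.0917], 0.64), ([0.6486, -0.1744, 0.0724], 0.59), ([0.5975, -0.1699, 0.0456], 0.58)]
tab wrist [([0.5426, -0.1701, 0.0652], 0.77)]
pocket wrist []
dish_0 wrist [([0.6453, -0.1815, 0.0718], 0.84), ([0.6493, -0.1809, 0.0741], 0.82), ([0.4914, -0.1717, -0.0019], 0.73)]
```

```bash
python3 -m inch '[[0.42,0,0,0,0,0,0],[0.42,0,0,0,0,0,0],[0.42,0,0,0,0,0,0],[0.42,0,0,-0.03,0,0,0],[0.42,0,0,-0.06,0,0,0],[0.42,0,0,-0.10,0,0,0],[0.85,0,0,-0.11,0,0,0],[0.85,0,0,-0.11,0,0,0],[0.85,0,0,-0.11,0,0,0],[0.85,0,0,-0.11,0,0,0]]'
python3 - <<'E'
from look import *
k=look(["tab","pocket","dish_0"],("wrist","scene","side"),3); k=arm.get_image("wrist"); save(k,"w5.png")
E
```

```text
t: 7.98
eef_pos: [0.5017, -0.1538, 0.1659]
ee_rot: [-3.125, 0.542, 3.029]
wrist_force: [1.0, -0.2, -0.7]
gripper_width: 0.854
grasp_force: 0.0
tab wrist [([0.54, -0.17, 0.067], 0.85)]
pocket wrist []
dish_0 wrist [([0.6471, -0.1827, 0.0856], 0.82), ([0.5941, -0.1692, 0.0503], 0.79), ([0.4891, -0.1735, -0.002], 0.74)]
tab scene [([0.5384, -0.1749, 0.0666], 0.58)]
pocket scene [([0.5956, -0.1767, 0.0423], 0.74)]
dish_0 scene [([0.4937, -0.172, 0.0017], 0.92), ([0.5942, -0.172, 0.0483], 0.85), ([0.6472, -0.1841, 0.0528], 0.52)]
tab side [([0.5415, -0.1707, 0.065], 0.67)]
pocket side [([0.5904, -0.1722, 0.0446], 0.59)]
dish_0 side [([0.598, -0.1723, 0.0441], 0.67), ([0.4916, -0.1718, -0.0002], 0.65), ([0.6484, -0.1736, 0.0908], 0.58)]
```

View pics/w5.png

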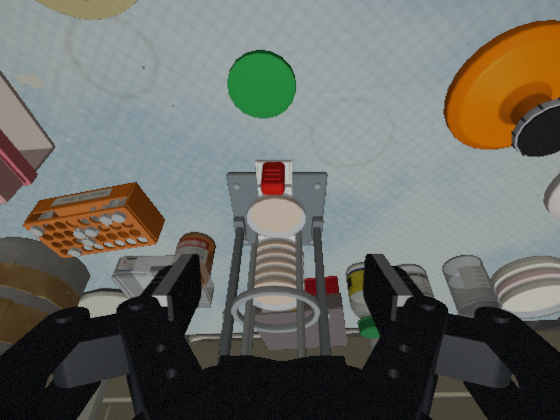

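The dish lies in the pocket at (276,215), behind the red tab at (273,178). The networks and the axis geometry agree on about (0.595,-0.172).

Run:
```python
from h import *
k=arm.get_image("wrist"); m=[r for r in arm.masks_of("dish_0",k)]
for r in m[:8]:
    ys,xs=np.nonzero(r["pixels"]); 
    if abs(xs.mean()-276)<25 and abs(ys.mean()-215)<12:
        o,d=ray(k,((xs.min()+xs.max())/2,(ys.min()+ys.max())/2)); print(r["p"],xs.min(),xs.max(),ys.min(),ys.max(),(o+d*(.052-o[2])/d[2]).round(4))
o,d=ray(k,(276,216)); print((o+d*(.056-o[2])/d[2]).round(4))
Rt=lean(-.10,np.radians(31),1); c=np.array([.595,-.172,.052])
plan(c-.05*Rt[:,2],Rt,"pre"); plan(c+.019*Rt[:,2],Rt,"fin")
```

```text
0.95 246 305 194 237 [ 0.5936 -0.1742  0.052 ]
[ 0.5899 -0.1731  0.056 ]
pre [-0.022, -0.0057, 0.0968, -0.0243, 0.0009, -0.0112] rows>= 2.4
fin [-0.022, -0.004, 0.1657, -0.0243, 0.0009, -0.0112] rows>= 4.0
```

```bash
python3 -m inch '[[0.87,-0.02,-0.005,0.03,-0.024,0.001,-0.011],[0.87,-0.022,-0.0055,0.065,-0.024,0.001,-0.011],[0.87,-0.022,-0.0055,0.095,-0.024,0.001,-0.011],[0.87,-0.022,-0.0055,0.097,-0.024,0.001,-0.011],[0.87,-0.022,-0.0055,0.097,-0.024,0.001,-0.011],[0.87,-0.022,-0.0055,0.097,-0.024,0.001,-0.011]]'
python3 - <<'E'
from h import *
Rt=lean(-.10,np.radians(31),1); c=np.array([.594,-.173,.052])
plan(c+.019*Rt[:,2],Rt,"fin")
E
```

```text
t: 9.23
eef_pos: [0.5692, -0.169, 0.0948]
ee_rot: [3.141, 0.54, 3.042]
wrist_force: [-0.2, -0.2, -0.1]
gripper_width: 0.868
grasp_force: 0.0
fin [0.0005, -0.0015, 0.0686, 0.0001, -0.0006, 0.0] rows>= 1.6
```

```bash
python3 -m inch '[[0.87,0,-0.0015,0.02,0,0,0],[0.87,0,-0.0015,0.04,0,0,0],[0.87,0,-0.0015,0.055,0,0,0],[0.87,0,-0.0015,0.065,0,0,0],[0.87,0,-0.0015,0.068,0,0,0],[0.87,0,-0.0015,0.068,0,0,0],[0.87,0,-0.0015,0.068,0,0,0]]'
python3 - <<'E'
from look import *
k=look(["dish_0"],("wrist",),4); k=arm.get_image("side")
k=arm.get_image("wrist"); save(k,"w6.png")
E
```

```text
t: 9.82
eef_pos: [0.6079, -0.1724, 0.0438]
ee_rot: [-3.136, 0.528, 3.039]
wrist_force: [0.2, -0.5, 1.1]
gripper_width: 0.875
grasp_force: 0.0
dish_0 wrist [([0.6425, -0.1798, 0.0533], 0.96), ([0.6449, -0.183, 0.0685], 0.81), ([0.5951, -0.1694, 0.0501], 0.69), ([0.6454, -0.1787, 0.0727], 0.62)]
```

View pics/w6.png

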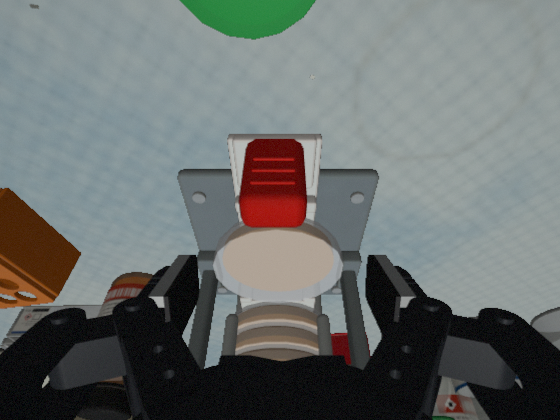

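Dish at (279,257), midway between the fingertips (195 and 368). The hand stopped short of its commanded depth, so I'll check joints and residual.

```bash
python3 -m inch '[[0.87,0,0,0,0,0,0]]'
python3 - <<'E'
from h import *
s=arm.state(); print(np.round(s["joint_pos"],3),np.round(s["joint_efforts"],1),np.round(s["joint_velocities"],3),s["wrist_force"])
Rt=lean(-.10,np.radians(31),1); c=np.array([.594,-.173,.052])
plan(c+.019*Rt[:,2],Rt,"fin")
E
```

```text
t: 10.1
eef_pos: [0.6078, -0.1725, 0.0433]
ee_rot: [-3.137, 0.527, 3.039]
wrist_force: [0.4, -0.3, 0.6]
gripper_width: 0.873
grasp_force: 0.0
[-0.497  0.371  2.09   0.806  0.264 -2.704] [  0.  -38.8 -16.    0.7  -1.2   0. ] [ 0.002  0.007  0.     0.001 -0.001 -0.002] [ 0.44324815 -0.25372913  0.57973853]
fin [0.0071, -0.0019, 0.0046, -0.0065, -0.0138, -0.0025] rows>= 0.2
```

Joint 6 is at its limit (-2.70) because the lean is off the arm's radial plane. The dish is round, so I can turn the lean towards the arm's plane (yaw -0.25, lean 29°) and relieve it.

Run:
```python
from h import *
c=np.array([.594,-.173,.052])
for y in (-.25,):
    Rt=lean(y,np.radians(29),1); plan(c+.019*Rt[:,2],Rt,"fin")
p,r=pose(); print((r.T@[0,0,.01]).round(4))
```

```text
fin [0.0079, -0.0032, 0.0045, 0.0677, 0.0214, 0.1278] rows>= 1.2
[-0.005  -0.     -0.0086]
```

```bash
python3 -m inch '[[0.87,0,-0.002,0,0.034,0.011,0.064],[0.87,0,-0.003,0,0.0677,0.0214,0.128],[0.87,0,-0.003,0,0.0677,0.0214,0.128],[0.87,0,-0.003,0,0.0677,0.0214,0.128]]'
python3 - <<'E'
from h import *
c=np.array([.594,-.173,.052]); print(np.round(arm.state()["joint_pos"],3))
Rt=lean(-.25,np.radians(29),1); plan(c+.019*Rt[:,2],Rt,"fin")
E
```

```text
t: 10.43
eef_pos: [0.6079, -0.175, 0.0431]
ee_rot: [-3.141, 0.506, 2.893]
wrist_force: [0.2, -0.4, 0.0]
gripper_width: 0.869
grasp_force: 0.0
[-0.445  0.369  2.077  0.448  0.218 -2.182]
fin [0.0079, -0.0015, 0.0045, -0.0, -0.0001, 0.0013] rows>= 0.2
```

```bash
python3 -m inch '[[0.87,0.004,-0.0007,0.002,0,0,0],[0.87,0.008,-0.0015,0.0045,0,0,0],[0.87,0.008,-0.0015,0.0045,0,0,0],[0.4,0.008,-0.0015,0.0045,0,0,0],[0.4,0.008,-0.0015,0.0045,0,0,0],[0.4,0.008,-0.0015,0.0045,0,0,0],[0.4,0.008,-0.0015,0.0045,0,0,0],[0.4,0.008,-0.0015,0.0045,0,0,0]]' 30
python3 - <<'E'
from h import *
p,r=pose(); print("up",(r.T@[0,0,.01]).round(4),"-x",(r.T@(R.from_euler("z",-.1).as_matrix()@[-.01,0,0])).round(4))
d=arm.get_image("wrist"); save(d,"w7.png",(140,100,440,325),2)
E
```

```text
t: 11.1
eef_pos: [0.603, -0.176, 0.0354]
ee_rot: [-3.141, 0.507, 2.892]
wrist_force: [-0.4, -0.4, 2.0]
gripper_width: 0.61
grasp_force: 31.3
up [-0.0049 -0.     -0.0087] -x [ 0.0086 -0.0015 -0.0048]
```

View pics/w7.png

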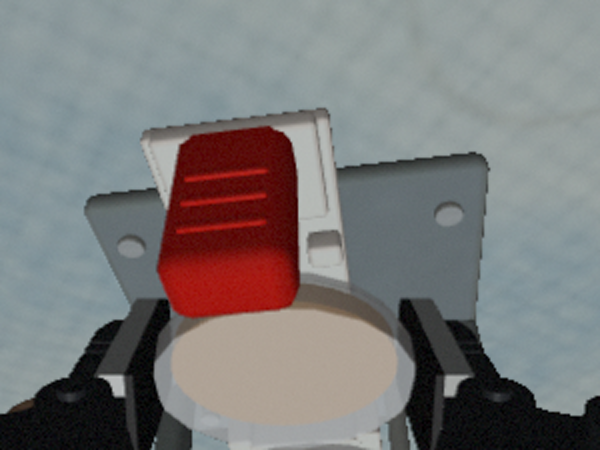

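The dish is held (52 mm at 31 N) with the lid level behind the red tab. To clear the front rods I'll go up a little, forward 12 mm, up past the tab, then out.

```bash
python3 -m inch '[[0.4,-0.0012,0,-0.0022,0,0,0],[0.4,0.004,-0.0009,-0.0051,0,0,0],[0.4,0.0088,-0.0018,-0.0084,0,0,0],[0.4,0.0065,-0.0018,-0.0125,0,0,0],[0.4,0.003,-0.0018,-0.0188,0,0,0],[0.4,-0.0054,-0.0018,-0.0336,0,0,0],[0.4,-0.0117,-0.0018,-0.0449,0,0,0],[0.4,0.0074,-0.006,-0.067,0,0,0],[0.4,0.0326,-0.0113,-0.0926,0,0,0],[0.4,0.0326,-0.0113,-0.0926,0,0,0]]' 30
python3 - <<'E'
from look import *
print(np.round(arm.state()["joint_pos"],3))
k=look(["platter_top","turntable","dish_0"],("scene","side","wrist"),3)
E
```

```text
t: 11.98
eef_pos: [0.523, -0.1655, 0.0996]
ee_rot: [3.139, 0.5, 2.891]
wrist_force: [-0.5, -0.1, -0.0]
gripper_width: 0.607
grasp_force: 31.9
[-0.522  0.174  2.171  0.406  0.339 -2.196]
platter_top scene [([0.5229, 0.0254, 0.0568], 0.8), ([0.6314, 0.1508, 0.0642], 0.64), ([0.6464, -0.1823, 0.0564], 0.49)]
turntable scene [([0.6333, 0.1501, -0.0058], 0.85), ([0.5244, 0.0236, 0.0008], 0.65)]
dish_0 scene [([0.4912, -0.1742, 0.0028], 0.91), ([0.6489, -0.1829, 0.0986], 0.7), ([0.5125, -0.1642, 0.1124], 0.67)]
platter_top side [([0.5216, 0.0274, 0.0583], 0.91), ([0.6402, 0.1541, 0.0575], 0.62)]
turntable side [([0.6386, 0.1546, -0.0013], 0.89), ([0.5189, 0.0293, 0.0033], 0.86)]
dish_0 side [([0.6458, -0.1816, 0.0619], 0.61), ([0.6463, -0.1773, 0.0753], 0.58), ([0.6431, -0.1803, 0.085], 0.53)]
platter_top wrist [([0.6461, -0.1813, 0.0866], 0.66)]
turntable wrist [([0.643, -0.1784, 0.0961], 0.31)]
dish_0 wrist [([0.6474, -0.182, 0.0857], 0.93), ([0.491, -0.1719, -0.0017], 0.89), ([0.643, -0.1799, 0.0963], 0.87)]
```

Run:
```python
from h import *
p,r=pose()
# current lean -> keep exactly
a=np.arctan2(np.linalg.norm(r[:2,2]),-r[2,2]); print("lean",np.degrees(a))
Rt=lean(.24,np.radians(29),1); plan([.56,.135,.17],Rt,"t")
print("up .06",(r.T@[-.0,0,.06]).round(4))
```

```text
lean 28.93425515923556
t [0.0054, 0.3017, -0.083, -0.2369, -0.001, -0.4286] rows>= 7.5
up .06 [-0.029   0.     -0.0525]
```

```bash
python3 -m inch '[[0.4,-0.015,0.0,-0.026,0,0,0],[0.4,-0.029,0.01,-0.0525,0,0,0],[0.4,-0.025,0.045,-0.057,-0.035,0,-0.063],[0.4,-0.02,0.08,-0.062,-0.071,0,-0.128],[0.4,-0.015,0.12,-0.066,-0.107,0,-0.193],[0.4,-0.01,0.16,-0.071,-0.143,0,-0.258],[0.4,-0.005,0.2,-0.075,-0.179,0,-0.323],[0.4,0,0.24,-0.08,-0.215,0,-0.388],[0.4,0.003,0.275,-0.083,-0.237,-0.001,-0.4286],[0.4,0.0054,0.3017,-0.083,-0.237,-0.001,-0.4286]]' 30
python3 -m inch '[[0.4,0,0,0,0,0,0],[0.4,0,0,0,0,0,0]]' 30
python3 - <<'E'
from look import *
k=look(["platter_top","turntable","dish_0"],("wrist","wrist"),3); save(k,"w8.png")
np.save("w8.npy",k,allow_pickle=True)
p,r=pose();print(np.round(arm.state()["joint_pos"],3),p,np.degrees(np.arctan2(np.linalg.norm(r[:2,2]),-r[2,2])))
E
```

```text
t: 13.42
eef_pos: [0.5602, 0.1371, 0.1708]
ee_rot: [3.141, 0.508, -2.9]
wrist_force: [-0.2, -0.6, -0.3]
gripper_width: 0.608
grasp_force: 31.9
t: 13.58
eef_pos: [0.5595, 0.1365, 0.1699]
ee_rot: [-3.141, 0.506, -2.898]
wrist_force: [-0.0, 0.3, -0.1]
gripper_width: 0.606
grasp_force: 31.9
platter_top wrist [([0.6358, 0.1486, 0.0577], 0.78), ([0.5239, 0.0261, 0.0624], 0.63)]
turntable wrist [([0.5181, 0.0258, 0.0045], 0.94), ([0.6309, 0.1491, 0.0015], 0.61)]
dish_0 wrist [([0.5516, 0.1375, 0.1842], 0.88)]
platter_top wrist [([0.6347, 0.1541, 0.0579], 0.77), ([0.5226, 0.0238, 0.0603], 0.72)]
turntable wrist [([0.6343, 0.1531, 0.001], 0.6)]
dish_0 wrist [([0.5508, 0.1311, 0.1831], 0.97)]
[ 0.059  0.107  2.021  0.174  0.521 -1.88 ] [0.55982463 0.13393738 0.17025545] 29.019351897827825
```

View pics/w8.png

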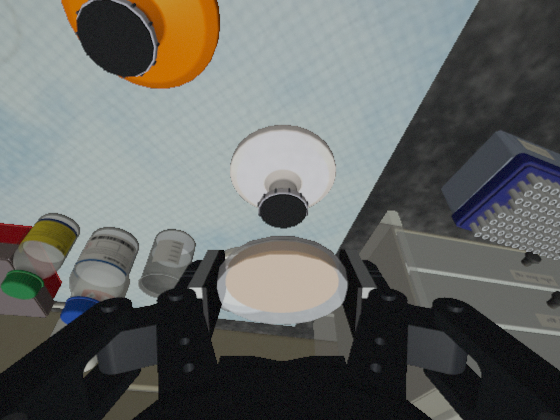

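The dish is in the hand at (282,278) and the white turntable's black platter at (283,209); the orange one is far off at top left. Next I'll compute the offset.

Run:
```python
from h import *
k=np.load("w8.npy",allow_pickle=True).item()
s=arm.get_image("scene");d=arm.get_image("side"); k2=arm.get_image("wrist")
g=cv2.cvtColor(k["color"],cv2.COLOR_RGB2GRAY)
b=(g<60).astype(np.uint8); b[:185]=0;b[232:]=0;b[:,:250]=0;b[:,315:]=0
c=max(cv2.findContours(b,0,1)[0],key=cv2.contourArea); e=cv2.fitEllipse(c); print("plat ell",e)
o,dd=ray(k,e[0]); pz=(o+dd*(.060-o[2])/dd[2]); print("plat",pz.round(4))
# better: project circles and compare
def circ(k,C,rad): 
    t=np.linspace(0,2*np.pi,60); return np.array([px(k,np.array(C)+[rad*np.cos(a),rad*np.sin(a),0]) for a in t])
for z in (.055,.058,.060,.062):
    P=o+dd*(z-o[2])/dd[2]; q=circ(k,P,.022); print(z,P.round(4),q.max(0)-q.min(0))
for r in arm.masks_of("dish_0",k2)[:3]:
    ys,xs=np.nonzero(r["pixels"]); print("dish mask",r["p"],xs.min(),xs.max(),ys.min(),ys.max())
for C in ([.551,.134,.181],[.548,.134,.181],[.554,.134,.181],[.551,.134,.185]):
    q=np.vstack([circ(k2,C,.027),circ(k2,np.add(C,[0,0,.010]),.027)]); print(C,q.min(0).round(1),q.max(0).round(1))
```

```text
plat ell ((282.62554931640625, 210.51150512695312), (32.479148864746094, 45.661808013916016), 89.69425201416016)
plat [0.6322 0.1515 0.06  ]
0.055 [0.6371 0.1527 0.055 ] [49.50083903 34.88375771]
0.058 [0.6341 0.152  0.058 ] [50.22828005 35.39853834]
0.06 [0.6322 0.1515 0.06  ] [50.72634261 35.75027431]
0.062 [0.6302 0.1511 0.062 ] [51.23470722 36.10909098]
dish mask 0.92 217 346 237 324
[0.551, 0.134, 0.181] [221.1 232.4] [353.8 324.4]
[0.548, 0.134, 0.181] [222.  227.2] [356.7 321.5]
[0.554, 0.134, 0.181] [220.3 237.4] [351.  327.2]
[0.551, 0.134, 0.185] [219.8 240.7] [355.4 332.7]
```

Run:
```python
from h import *
p,r=pose(); print((r.T@[.0825,.021,0]).round(4),(r.T@[.0825,.021,-.098]).round(4))
```

```text
[-0.0744  0.0009  0.0413] [-0.0269  0.0009  0.127 ]
```

```bash
python3 -m inch '[[0.4,-0.034,0,0.019,0,0,0],[0.4,-0.0744,0.0009,0.0413,0,0,0],[0.4,-0.058,0.0009,0.071,0,0,0],[0.4,-0.041,0.0009,0.101,0,0,0],[0.4,-0.0269,0.0009,0.127,0,0,0],[0.4,-0.0269,0.0009,0.127,0,0,0],[0.4,-0.0269,0.0009,0.127,0,0,0],[0.4,-0.0269,0.0009,0.127,0,0,0]]' 30
python3 - <<'E'
from look import *
p,r=pose();print(p,np.round(arm.state()["joint_pos"],2),np.degrees(np.arctan2(np.linalg.norm(r[:2,2]),-r[2,2])))
for c in ("wrist","scene","side"):
    k=arm.get_image(c); 
    for n in ("platter_top","dish_0"):
        for q in arm.spot_point(n,k)[:6]:
            P=w(k,q["xyz"])
            if np.hypot(P[0]-.635,P[1]-.152)<.04: print(c,n,P.round(4),round(q["p"],2))
    if c!="wrist":
        x,y=px(k,[.635,.152,.07]).astype(int); cv2.imwrite(f"pics/{c}_z.png",cv2.cvtColor(cv2.resize(k["color"][y-30:y+30,x-40:x+40],None,fx=5,fy=5,interpolation=cv2.INTER_CUBIC),cv2.COLOR_RGB2BGR))
    else: np.save("w9.npy",k,allow_pickle=True); wk=k["color"]
a=cv2.imread("pics/scene_z.png");b=cv2.imread("pics/side_z.png")
wk=cv2.cvtColor(wk,cv2.COLOR_RGB2BGR)[150:350,150:417]
cv2.imwrite("pics/m9.png",np.vstack([np.hstack([a,b]),cv2.resize(wk[:,:],(400,300)).repeat(1,0) if 0 else np.hstack([cv2.resize(wk,(400,300)),np.zeros((300,400,3),np.uint8)])]))
E
```

```text
t: 14.85
eef_pos: [0.6438, 0.1561, 0.074]
ee_rot: [-3.141, 0.51, -2.902]
wrist_force: [0.3, 0.8, -0.9]
gripper_width: 0.606
grasp_force: 31.9
[0.64379161 0.15607192 0.07399588] [ 0.09  0.35  1.98  0.23  0.31 -1.92] 29.20167169196627
wrist platter_top [0.635  0.1507 0.0597] 0.72
wrist dish_0 [0.6365 0.1558 0.0861] 0.95
scene platter_top [0.634  0.1533 0.0627] 0.78
scene dish_0 [0.6342 0.1559 0.0854] 0.68
side platter_top [0.643  0.1539 0.0561] 0.78
side dish_0 [0.6354 0.1567 0.0847] 0.52
```

View pics/m9.png

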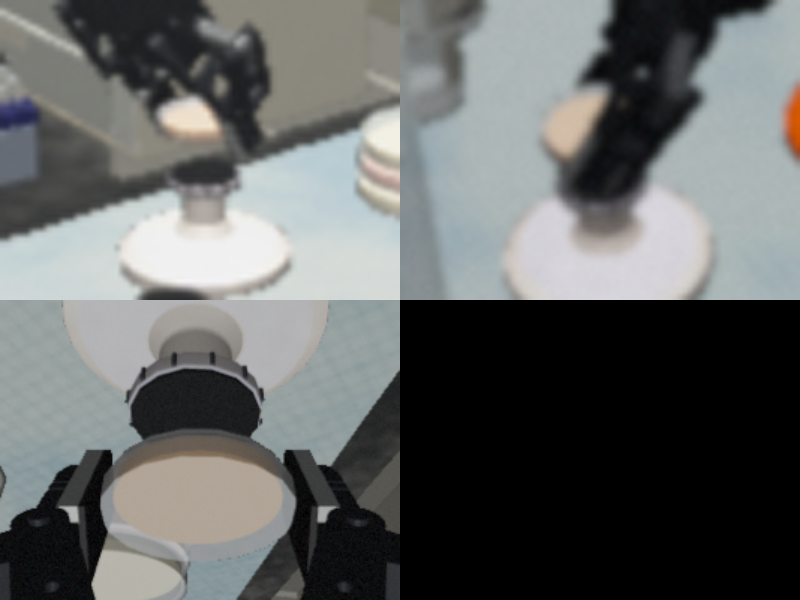

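I'm now past the 10-picture budget, with this one, so I won't view any more and will rely on numbers. It shows the dish level over the platter, with the platter centre at about (195,405) and the dish at (198,490) in the crop. I'll compare that numerically with projected circles.

Run:
```python
from h import *
k=np.load("w9.npy",allow_pickle=True).item()
t=np.linspace(0,2*np.pi,120)
def circ(C,rad): return np.array([px(k,np.array(C)+[rad*np.cos(a),rad*np.sin(a),0]) for a in t])
g=cv2.cvtColor(k["color"],cv2.COLOR_RGB2GRAY)
b=(g<50).astype(np.uint8); b[:185]=0;b[245:]=0;b[:,:228]=0;b[:,332:]=0
c=max(cv2.findContours(b,0,1)[0],key=cv2.contourArea); x,y,ww,hh=cv2.boundingRect(c); print("black face",x,x+ww,y,y+hh)
from itertools import product
for P in ([.633,.1525,.06],[.637,.1525,.06],[.635,.1505,.06],[.635,.1545,.06]):
    q=circ(P,.021); print(P,q.min(0).round(1),q.max(0).round(1))
m=arm.get_image("wrist"); 
r=arm.masks_of("dish_0",m)
for r in r[:3]:
    ys,xs=np.nonzero(r["pixels"]); print("dish",round(r["p"],2),xs.min(),xs.max(),ys.min(),ys.max())
for C in ([.633,.1545,.085],[.636,.1545,.085],[.636,.1525,.085],[.636,.1545,.083]):
    q=np.vstack([circ(C,.027),circ(np.add(C,[0,0,.01]),.027)]); print(C,q.min(0).round(1),q.max(0).round(1))
```

```text
black face 237 323 196 243
[0.633, 0.1525, 0.06] [237.  194.4] [325.  253.3]
[0.637, 0.1525, 0.06] [235.8 200.8] [322.3 257.7]
[0.635, 0.1505, 0.06] [232.2 196.8] [319.6 255. ]
[0.635, 0.1545, 0.06] [240.5 198.4] [327.6 256.1]
[0.633, 0.1545, 0.085] [218.3 229.3] [352.8 322.7]
[0.636, 0.1545, 0.085] [217.5 234.4] [349.9 325.6]
[0.636, 0.1525, 0.085] [212.5 233.6] [345.3 325.1]
[0.636, 0.1545, 0.083] [218.2 230.4] [349.2 321.5]
```

Run:
```python
from h import *
p,r=pose(); print((r.T@[-.002,-.0015,0]).round(4),(r.T@[-.002,-.0015,-.021]).round(4),(r.T@[0,0,-.001]).round(5))
```

```text
[ 0.002  -0.001  -0.0011] [ 0.0122 -0.001   0.0172] [0.00049 0.      0.00087]
```

```bash
python3 -m inch '[[0.4,0.004,-0.001,0.003,0,0,0],[0.4,0.008,-0.001,0.01,0,0,0],[0.4,0.0122,-0.001,0.0172,0,0,0],[0.4,0.0122,-0.001,0.0172,0,0,0],[0.4,0.0122,-0.001,0.0172,0,0,0]]' 30
python3 -m inch '[[0.4,0.0005,0,0.0009,0,0,0],[0.4,0.001,0,0.0017,0,0,0],[0.4,0.001,0,0.0017,0,0,0]]' 30
python3 - <<'E'
from h import *
print(np.round(arm.state()["joint_pos"],3))
k=arm.get_image("wrist")
for n in ("dish_0","platter_top"):
  for q in arm.spot_point(n,k)[:3]: print(n,w(k,q["xyz"]).round(4),round(q["p"],2))
E
```

```text
t: 15.82
eef_pos: [0.6396, 0.1544, 0.0499]
ee_rot: [3.141, 0.504, -2.902]
wrist_force: [-0.8, -0.5, -0.8]
gripper_width: 0.611
grasp_force: 32.0
t: 16.07
eef_pos: [0.6403, 0.1545, 0.0493]
ee_rot: [-3.141, 0.507, -2.902]
wrist_force: [0.2, 0.4, 1.0]
gripper_width: 0.608
grasp_force: 32.0
[ 0.091  0.387  2.015  0.296  0.248 -1.989]
dish_0 [0.6333 0.1527 0.0647] 0.63
```

```bash
python3 -m inch '[[0.4,-0.0004,0,0.0014,0,0,0],[0.4,-0.0004,0,0.0014,0,0,0],[0.4,-0.0004,0,0.0014,0,0,0]]' 30
python3 -m inch '[[0.4,0.0005,0,0.0009,0,0,0],[0.4,0.0005,0,0.0009,0,0,0],[0.4,0.0005,0,0.0009,0,0,0]]' 30
```

```text
t: 16.47
eef_pos: [0.6423, 0.1547, 0.0492]
ee_rot: [-3.141, 0.509, -2.902]
wrist_force: [-0.2, 0.4, 3.3]
gripper_width: 0.606
grasp_force: 32.2
t: 16.72
eef_pos: [0.6431, 0.1548, 0.0491]
ee_rot: [-3.14, 0.511, -2.901]
wrist_force: [-0.7, -1.2, 7.1]
gripper_width: 0.601
grasp_force: 32.4
```

Contact at 7 N, height consistent. Ease off slightly, release, and withdraw.

```bash
python3 -m inch '[[0.4,0.0005,0,-0.0009,0,0,0],[0.4,0.0005,0,-0.0009,0,0,0],[0.62,0.0005,0,-0.0009,0,0,0],[0.66,0.0005,0,-0.0009,0,0,0],[0.75,0.0005,0,-0.0009,0,0,0],[0.87,0.0005,0,-0.0009,0,0,0],[0.87,0.0005,0,-0.0009,0,0,0],[0.87,0.0005,0,-0.0009,0,0,0],[0.87,0.0005,0,-0.0009,0,0,0]]' 30
python3 -m inch '[[0.87,0,0,-0.015,0,0,0],[0.87,0,0,-0.035,0,0,0],[0.87,0,0,-0.06,0,0,0],[0.87,0,0,-0.1,0,0,0],[0.87,0,0,-0.13,0,0,0],[0.87,0,0,-0.13,0,0,0],[0.87,0,0,-0.13,0,0,0]]'
python3 - <<'E'
from h import *
for c in ("wrist","scene","side"):
    k=arm.get_image(c)
    for n in ("platter_top","turntable","dish_0"):
        for q in arm.spot_point(n,k)[:7]:
            P=w(k,q["xyz"])
            if np.hypot(P[0]-.635,P[1]-.152)<.04: print(c,n,P.round(4),round(q["p"],2))
    for r in arm.masks_of("dish_0",k):
        ys,xs=np.nonzero(r["pixels"]); C=px(k,[.634,.1525,.065])
        if np.hypot(xs.mean()-C[0],ys.mean()-C[1])<25: print("mask",c,r["p"],xs.min(),xs.max(),ys.min(),ys.max(),"pred c",C.round(1)); np.save("w10_%s.npy"%c,k,allow_pickle=True)
E
```

```text
t: 17.47
eef_pos: [0.64, 0.1545, 0.0473]
ee_rot: [3.142, 0.505, -2.902]
wrist_force: [0.3, -0.1, 0.1]
gripper_width: 0.875
grasp_force: 0.0
t: 18.05
eef_pos: [0.5795, 0.1396, 0.1638]
ee_rot: [-3.141, 0.511, -2.901]
wrist_force: [-0.2, 0.2, 0.4]
gripper_width: 0.87
grasp_force: 0.0
wrist turntable [6.332e-01 1.519e-01 3.000e-04] 0.98
wrist dish_0 [0.6341 0.1529 0.0622] 0.63
mask wrist 0.65 248 315 175 228 pred c [282.2 203.5]
scene platter_top [0.6353 0.1532 0.0603] 0.68
scene turntable [ 0.6348  0.1496 -0.0046] 0.91
scene dish_0 [0.632  0.1506 0.0604] 0.52
mask scene 0.49 264 279 195 204 pred c [271.8 198.8]
side platter_top [0.6364 0.1534 0.0596] 0.83
side turntable [6.391e-01 1.531e-01 6.000e-04] 0.8
side dish_0 [0.6346 0.1551 0.0595] 0.71
mask side 0.78 235 256 231 249 pred c [245.5 239.1]
```

Run:
```python
from h import *
from scipy.optimize import least_squares
k=arm.get_image("wrist"); t=np.linspace(0,2*np.pi,180)
def bb(C,rad,hs): 
    q=np.vstack([[px(k,[C[0]+rad*np.cos(a),C[1]+rad*np.sin(a),z]) for a in t] for z in hs]); return np.r_[q.min(0),q.max(0)]
r=[q for q in arm.masks_of("dish_0",k) if 150<np.nonzero(q["pixels"])[0].mean()<250 and 240<np.nonzero(q["pixels"])[1].mean()<320]
for q in r[:2]:
    ys,xs=np.nonzero(q["pixels"]); B=np.array([xs.min(),ys.min(),xs.max()+1,ys.max()+1])
    f=least_squares(lambda v:bb(v[:2],.027,(.060,.070))-B,[.634,.152]); print("dish",B,f.x.round(4),f.fun.round(1))
for q in arm.masks_of("turntable",k)[:2]:
    ys,xs=np.nonzero(q["pixels"]); B=np.array([xs.min(),ys.min(),xs.max()+1,ys.max()+1])
    # use left/right/top of the foot only
    f=least_squares(lambda v:(bb(v[:2],.052,(0.,.005))-B)[:3],[.634,.152]); print("foot",q["p"],B,f.x.round(4),f.fun.round(1))
hsv=cv2.cvtColor(k["color"],cv2.COLOR_RGB2HSV)
print(hsv[150,283],hsv[100,283],hsv[130,232:340:6].tolist())
```

```text
dish [248 177 316 232] [0.6339 0.1525] [-0.3 -0.8  0.3  1.2]
foot 0.98 [225 108 339 196] [0.6349 0.1527] [ 0.7 -0.2 -0.7]
foot 0.91 [ 52   0 213  67] [0.5848 0.0246] [ 7.5 -1.9 -8.3]
[128   5 193] [ 92  19 171] [[90, 17, 169], [19, 12, 166], [120, 1, 191], [120, 4, 193], [130, 4, 192], [135, 3, 193], [120, 4, 193], [120, 4, 192], [113, 5, 193], [120, 3, 192], [120, 4, 192], [120, 3, 190], [130, 4, 191], [120, 1, 189], [0, 0, 190], [30, 3, 189], [20, 14, 106], [90, 17, 168]]
```

The dish is centred within about 1 mm and lies at 60 mm. Now I'll shut the fingers and go in front of the tab to push.

Run:
```python
from h import *
Rt=lean(-.13,np.radians(26),1); plan([.49,-.167,.15],Rt,"t")
```

```text
t [0.1449, -0.2767, -0.0672, 0.1706, 0.0522, 0.328] rows>= 7.7
```

```bash
python3 -m inch '[[0.87,0.02,-0.02,-0.03,0,0,0],[0.87,0.04,-0.045,-0.05,0.03,0.01,0.05],[0,0.06,-0.075,-0.067,0.06,0.02,0.11],[0,0.075,-0.11,-0.067,0.1,0.03,0.18],[0,0.09,-0.15,-0.067,0.14,0.04,0.25],[0,0.105,-0.185,-0.067,0.17,0.05,0.328],[0,0.12,-0.22,-0.067,0.1706,0.0522,0.328],[0,0.135,-0.255,-0.067,0.1706,0.0522,0.328],[0,0.1449,-0.2767,-0.0672,0.1706,0.0522,0.328],[0,0.1449,-0.2767,-0.0672,0.1706,0.0522,0.328]]' 40
python3 -m inch '[[0,0,0,0,0,0,0],[0,0,0,0,0,0,0]]'
python3 - <<'E'
from h import *
print(np.round(arm.state()["joint_pos"],3))
for c in ("wrist","scene","side"):
    k=arm.get_image(c)
    print(c,[(w(k,q["xyz"]).round(4).tolist(),round(q["p"],2)) for q in arm.spot_point("tab",k)[:2]])
Rt=lean(-.13,np.radians(26),1); plan([.510,-.169,.059],Rt,"t")
E
```

```text
t: 19.78
eef_pos: [0.4901, -0.1719, 0.1498]
ee_rot: [-3.14, 0.455, 3.006]
wrist_force: [0.5, 1.4, 0.0]
gripper_width: -0.001
grasp_force: 0.0
t: 19.95
eef_pos: [0.4897, -0.1667, 0.1499]
ee_rot: [3.141, 0.453, 3.011]
wrist_force: [0.2, -0.4, 0.1]
gripper_width: -0.002
grasp_force: 0.0
[-0.608  0.067  2.104  0.368  0.595 -2.315]
wrist [([0.5385, -0.1679, 0.0644], 0.96)]
scene [([0.5397, -0.1762, 0.0641], 0.76), ([0.5932, -0.1726, 0.0413], 0.28)]
side [([0.5422, -0.1727, 0.0637], 0.69), ([0.3918, 0.0202, -0.0002], 0.45)]
t [0.0221, -0.0005, 0.0907, 0.0007, 0.0003, 0.0018] rows>= 2.2
```

```bash
python3 -m inch '[[0,0.022,-0.001,0.02,0,0,0],[0,0.022,-0.001,0.055,0,0,0],[0,0.022,-0.001,0.08,0,0,0],[0,0.022,-0.001,0.0907,0,0,0],[0,0.022,-0.001,0.0907,0,0,0],[0,0.022,-0.001,0.0907,0,0,0]]'
python3 - <<'E'
from h import *
p,r=pose(); Z=R.from_euler("z",-.105).as_matrix()
for d in (.01,.05,.07): print(d,(r.T@(Z@[d,0,0])).round(4))
print(np.round(arm.state()["joint_pos"],3))
E
```

```text
t: 20.75
eef_pos: [0.5097, -0.1699, 0.0584]
ee_rot: [3.141, 0.453, 3.012]
wrist_force: [-0.2, 0.0, -0.2]
gripper_width: -0.002
grasp_force: 0.0
0.01 [-0.009   0.0002  0.0044]
0.05 [-0.045   0.0012  0.0219]
0.07 [-0.0629  0.0017  0.0306]
[-0.585  0.244  2.201  0.61   0.344 -2.568]
```

```bash
python3 -m inch '[[0,-0.009,0,0.0044,0.035,0,0.072],[0,-0.0135,0.0003,0.0066,0.035,0,0.072],[0,-0.018,0.0005,0.0088,0.035,0,0.072],[0,-0.0225,0.0006,0.011,0.035,0,0.072],[0,-0.027,0.0007,0.0131,0.035,0,0.072],[0,-0.0315,0.0008,0.0153,0.035,0,0.072],[0,-0.036,0.001,0.0175,0.035,0,0.072],[0,-0.0405,0.0011,0.0197,0.035,0,0.072],[0,-0.045,0.0012,0.0219,0.035,0,0.072]]'
python3 - <<'E'
from h import *
p,r=pose(); Z=R.from_euler("z",-.105).as_matrix()
for d in (.005,.01,.015,.02,.025): print(d,(r.T@(Z@[d,0,0])).round(4))
print(np.round(arm.state()["joint_pos"],3))
for c in ("wrist","scene","side"):
    k=arm.get_image(c)
    print(c,[(w(k,q["xyz"]).round(4).tolist(),round(q["p"],2)) for q in arm.spot_point("tab",k)[:1]])
E
```

```text
t: 21.5
eef_pos: [0.5598, -0.176, 0.0588]
ee_rot: [3.141, 0.453, 2.931]
wrist_force: [-2.3, 1.0, 0.3]
gripper_width: 0.002
grasp_force: 0.9
0.005 [-0.0045  0.0005  0.0022]
0.01 [-0.0089  0.001   0.0044]
0.015 [-0.0134  0.0016  0.0065]
0.02 [-0.0179  0.0021  0.0087]
0.025 [-0.0223  0.0026  0.0109]
[-0.503  0.297  2.108  0.407  0.325 -2.223]
wrist []
scene [([0.5728, -0.1766, 0.0624], 0.83)]
side [([0.3793, -0.2582, -0.0009], 0.62)]
```

```bash
python3 -m inch '[[0,-0.0045,0.0005,0.0022,0,0,0],[0,-0.0089,0.001,0.0044,0,0,0],[0,-0.0134,0.0016,0.0065,0,0,0],[0,-0.0179,0.0021,0.0087,0,0,0],[0,-0.0179,0.0021,0.0087,0,0,0],[0,-0.0179,0.0021,0.0087,0,0,0]]'
python3 -m inch '[[0,-0.0018,0.0002,0.0009,0,0,0],[0,-0.0036,0.0004,0.0017,0,0,0],[0,-0.0036,0.0004,0.0017,0,0,0]]'
python3 - <<'E'
from h import *
for c in ("scene","side","wrist"):
    k=arm.get_image(c)
    print(c,[(w(k,q["xyz"]).round(4).tolist(),round(q["p"],2)) for q in arm.spot_point("tab",k)[:1]])
E
```

```text
t: 22.3
eef_pos: [0.5803, -0.1783, 0.0591]
ee_rot: [-3.141, 0.455, 2.932]
wrist_force: [-0.6, 1.0, 0.0]
gripper_width: 0.001
grasp_force: 0.0
t: 22.55
eef_pos: [0.5835, -0.1785, 0.0589]
ee_rot: [3.142, 0.454, 2.932]
wrist_force: [-1.9, 0.4, 0.4]
gripper_width: -0.0
grasp_force: 0.4
scene [([0.5976, -0.1779, 0.0672], 0.63)]
side [([0.602, -0.1767, 0.0637], 0.66)]
wrist []
```

Still no stop felt, so I'll continue in small steps.

```bash
python3 -m inch '[[0,-0.0018,0.0002,0.0009,0,0,0],[0,-0.0018,0.0002,0.0009,0,0,0],[0,-0.0018,0.0002,0.0009,0,0,0]]'
python3 -m inch '[[0,-0.0018,0.0002,0.0009,0,0,0],[0,-0.0018,0.0002,0.0009,0,0,0],[0,-0.0018,0.0002,0.0009,0,0,0]]'
```

```text
t: 23.1
eef_pos: [0.5839, -0.1781, 0.0583]
ee_rot: [3.141, 0.451, 2.932]
wrist_force: [-6.7, -0.2, 3.8]
gripper_width: -0.002
grasp_force: 2.9
t: 23.35
eef_pos: [0.5842, -0.1775, 0.0575]
ee_rot: [3.14, 0.448, 2.932]
wrist_force: [-11.0, -0.4, 5.4]
gripper_width: 0.003
grasp_force: 5.3
```

```bash
python3 -m inch '[[0,-0.0018,0.0002,0.0009,0,0,0],[0,-0.0018,0.0002,0.0009,0,0,0],[0,-0.0018,0.0002,0.0009,0,0,0]]'
```

```text
t: 23.6
eef_pos: [0.5844, -0.1769, 0.0567]
ee_rot: [3.139, 0.444, 2.933]
wrist_force: [-15.2, -0.8, 7.3]
gripper_width: 0.0
grasp_force: 7.7
```

Force is building with no advance, so the shuttle is at its stop. I'll withdraw and check the stack.

```bash
python3 -m inch '[[0,0.018,-0.002,-0.009,0,0,0],[0,0.036,-0.004,-0.0175,0,0,0],[0,0.045,-0.005,-0.04,0,0,0],[0,0.05,-0.005,-0.08,0,0,0],[0,0.05,-0.005,-0.11,0,0,0],[0,0.05,-0.005,-0.13,0,0,0],[0,0.05,-0.005,-0.13,0,0,0],[0,0.05,-0.005,-0.13,0,0,0]]'
python3 - <<'E'
from h import *
for c in ("scene","side","wrist"):
    k=arm.get_image(c)
    print(c,"tab",[(w(k,q["xyz"]).round(4).tolist(),round(q["p"],2)) for q in arm.spot_point("tab",k)[:1]],"pocket",[(w(k,q["xyz"]).round(4).tolist()) for q in arm.spot_point("pocket",k)[:1]])
    P=sorted([w(k,q["xyz"]).round(4).tolist()+[round(q["p"],2)] for q in arm.spot_point("dish_0",k)],key=lambda a:a[2]); print(*P,sep="\n")
    for n in ["lab_timer","marker","label_tape","beaker","tip_rack_blue"]:
        if c=="scene": print(n,[(w(k,q["xyz"]).round(3).tolist()) for q in arm.spot_point(n,k)[:1]])
E
```

```text
t: 24.27
eef_pos: [0.4893, -0.1633, 0.1554]
ee_rot: [-3.14, 0.457, 2.932]
wrist_force: [0.2, 0.1, 0.0]
gripper_width: 0.004
grasp_force: 0.0
scene tab [([0.6513, -0.1852, 0.0428], 0.67)] pocket [[0.652, -0.1815, 0.0425]]
[0.4961, -0.1728, 0.0016, 0.58]
[0.6509, -0.1834, 0.0491, 0.5]
[0.6506, -0.1793, 0.0505, 0.6]
[0.6334, 0.1553, 0.0599, 0.53]
[0.6455, -0.1841, 0.0688, 0.53]
[0.6462, -0.1793, 0.0756, 0.46]
[0.6494, -0.179, 0.09, 0.56]
lab_timer [[0.39, 0.01, 0.004]]
marker [[0.771, 0.048, 0.0]]
label_tape [[0.376, -0.264, 0.001]]
beaker [[0.651, -0.18, 0.046]]
tip_rack_blue [[0.596, 0.379, -0.001]]
side tab [] pocket [[0.6438, -0.1765, 0.0414]]
[0.3555, 0.2083, -0.0027, 0.42]
[0.4918, -0.1714, 0.0046, 0.7]
[0.6495, -0.1717, 0.0525, 0.53]
[0.65, -0.1834, 0.0558, 0.49]
[0.6364, 0.1537, 0.0575, 0.86]
[0.6488, -0.1747, 0.0691, 0.36]
[0.6492, -0.1796, 0.0774, 0.38]
[0.6528, -0.1721, 0.0832, 0.4]
wrist tab [([0.5971, -0.173, 0.0705], 0.61)] pocket []
[0.4909, -0.1699, -0.0016, 0.73]
```

Run:
```python
from h import *
def red(im,win):
    hsv=cv2.cvtColor(im,cv2.COLOR_RGB2HSV); m=((hsv[...,0]<8)|(hsv[...,0]>172))&(hsv[...,1]>120)&(hsv[...,2]>70)
    x0,y0,x1,y1=win; ys,xs=np.nonzero(m[y0:y1,x0:x1]); return (xs.mean()+x0).round(2),(ys.mean()+y0).round(2),len(xs)
for c,win in (("scene",(325,235,352,262)),("side",(278,160,298,185))):
    k=arm.get_image(c); old=cv2.cvtColor(cv2.imread(f"pics/{c}.png"),cv2.COLOR_BGR2RGB)
    print(c,"tab old",red(old,win),"new",red(k["color"],win), "px for 10mm",(px(k,[.597,-.175,.064])-px(k,[.587,-.174,.064])).round(1))
k=arm.get_image("wrist"); g=cv2.cvtColor(k["color"],cv2.COLOR_RGB2GRAY)
Z=R.from_euler("z",-.105).as_matrix(); C=np.array([.648,-.179,0])
# sample front surface of stack along vertical lines at 3 azimuths, z 44..108
for ang in (-40,-15,15,40):
    a=np.radians(180+ang); row=[]
    for z in np.arange(.044,.104,.002):
        u,v=px(k,C+Z@[.027*np.cos(a),.027*np.sin(a),0]+[0,0,z]).round().astype(int); row.append(int(g[v,u]) if 0<=v<420 and 0<=u<560 else -1)
    print(ang,row)
for n in ("lab_timer","marker","beaker"):
    for c in ("side",):
        q=arm.get_image(c); print(n,[w(q,r["xyz"]).round(3).tolist() for r in arm.spot_point(n,q)[:2]])
```

```text
scene tab old (np.float64(343.52), np.float64(250.34), 71) new (np.float64(343.52), np.float64(250.34), 71) px for 10mm [ 3.4 -1.2]
side tab old (np.float64(287.96), np.float64(171.35), 23) new (np.float64(287.96), np.float64(171.35), 23) px for 10mm [-3.2 -0.5]
-40 [110, 107, 108, 101, 89, 84, 82, 91, 88, 73, 33, 18, 18, 27, 14, 16, 8, 11, 14, 17, 15, 9, 21, 17, 11, 20, 14, 12, 8, 9]
-15 [13, 10, 15, 19, 28, 16, 19, 33, 9, 17, 16, 17, 15, 14, 19, 13, 21, 30, 51, 49, 16, 16, 11, 2, 9, 19, 22, 12, 15, 7]
15 [64, 63, 65, 63, 63, 62, 64, 63, 66, 64, 64, 62, 108, 183, 149, 15, 14, 17, 9, 12, 18, 8, 18, 21, 17, 13, 16, 16, 19, 8]
40 [8, 12, 18, 12, 11, 4, 14, 13, 12, 19, 20, 59, 59, 57, 60, 56, 60, 56, 57, 55, 55, 55, 56, 55, 54, 55, 58, 59, 57, 57]
lab_timer [[0.392, 0.02, 0.0], [0.65, -0.179, 0.053]]
marker [[0.355, 0.212, -0.004], [0.391, 0.019, 0.003]]
beaker []
```

The tab pixels match the start exactly, so the shuttle is home. A flat stack one place lower should look the same as the old one except at its top; I'll diff the images.

Run:
```python
from h import *
C=[.648,-.179]
for c in ("scene","side"):
    k=arm.get_image(c); old=cv2.cvtColor(cv2.imread(f"pics/{c}.png"),cv2.COLOR_BGR2RGB)
    d=np.abs(old.astype(int)-k["color"]).max(2)
    for z in (.046,.056,.066,.076,.086,.096,.106): print(z,px(k,C+[z]).round().astype(int),end=" ")
    u0,v0=px(k,C+[.046]).astype(int); u1,v1=px(k,C+[.115]).astype(int)
    print("\n",c,"rows",v1-4,v0+8,"\n",d[v1-4:v0+8,u0-14:u0+15:2])
```

```text
0.046 [359 249] 0.056 [359 246] 0.066 [359 242] 0.076 [360 238] 0.086 [360 234] 0.096 [361 231] 0.106 [361 227] 
 scene rows 219 257 
 [[  2   3   2   2   2   2   3   2   3   1   1   3   3   2   2]
 [  2   3   2   2   2   2   3   3   3   2   3   3   2   2   2]
 [  2   3   3   2   1   2   1   1   1   2   4   3   3   3   3]
 [  2   4   2   2   0  11  35  22   8   1   4   2   3   2   3]
 [  2   3   3   0  19  76 115  70  15  11  40  30   9   2   3]
 [  3   2   3   5  93 104 149 123  28  21  54  51  64  27   2]
 [  3   2   3  17 118 103 134 125  32  41  99 106 123 119   7]
 [  3   3   2   5  85  71  56  33  14  30  71 114 144 150  19]
 [  3   2   2   1  22  26  20  13   4  12  13  25  86 127  27]
 [  4   2   2   1   1   4  10   5   2   4   5  12  24  54  45]
 [  4   3   2   6  10   3   2   2   3   4   4   8  11  17  15]
 [  3   3   1   2  64  16   3   2   2   3   3   3   2   1   0]
 [  2   3   1   2  89  67  14   8   3   3   3   2   3   8  11]
 [  2   3   2  23  67  90  57  31   4   8  10  13  17  50  41]
 [  3   2   1  23  36  83  83  63   8  40  49  61  67  84  36]
 [  2   2   3   3   
[... 2880 characters left out ...]
1   3]
 [  3   3   3   2   1   2   2   1   4   5   8   5   3   2   3]
 [  1   2   4   2   1   2   1   2   2   3  11  20  11   3   3]
 [  3   1   1   2   3   2   3   2   8   2   8  27  11   2   2]
 [  2   2   3   1   3   4   2   7  13   4   6  19   7   1   1]
 [  2   1   2   1   4   4   5   7   6   1   3  17   3   4   1]
 [  1   1   4   1   1   8   7   5   7   2   6  13   1   1   3]
 [  1   1   3   2   2   4   7  12   2   3   1   6   3   1   1]
 [  1   4   3   1   3   3   5   8   2   2   3   2   2   0   3]
 [  2   2   1   3   2   4   5   1   6   3   2   2   1   2   2]
 [  1   1   2   1   2   1   2   1   5   2   3   4   2   1   3]
 [  1   1   3   1   2   2   1   2   2   1   2   1   1   0   2]]
```

The lower five places look unchanged and only the top place is empty, so the stack is flat and one place lower. I'm handing in.

```bash
python3 -c "
from cell import arm
print(arm.hand_in())"
```

```text
the job is handed in; nothing more can be done
None
```

I've handed the job in, and the final camera checks look right, though no verdict came back: dish_0 sits about 1 mm off the platter's middle, the shuttle is home, and the other five dishes lie flat one place lower; I viewed 12 pictures, two over the limit of 10.

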